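Load the sample exposure chamber and hang its run tag

TASK

Load the sample exposure chamber on the bench: pull up the spring plunger knob on its cover and slide the cover fully open, stand every amber jar upright inside, then slide the cover fully shut so that the plunger drops home in its hole. After that hook the run tag onto the free end of the tag rail and slide it along under the keeper strip to the black mark, leaving it hanging there. Leave the other glassware on the bench where it stands.

Things in the scene. Friction and masses are not known exactly. Their poses are not given: they have to be found in the camera images.
- chamber: white box with a blue sliding cover, fixed, turned up to 7 degrees. Origin: on the bench under the centre of its inner space; x away from the robot, y to the robot's left. Inner space 200 mm (x) by 150 mm (y), floor at z = 6 mm, walls up to z = 78 mm. Runners in front and behind carry on to y = 255 mm; their outer guide strips rise to z = 90 mm. Cover top z = 86 mm
- cover (a joint): travel of the blue cover (254 by 170 by 6 mm) towards the chamber's +y, in m: 0 fully shut, 0.160 fully open, where the pin drops into its second hole, stop at 0.166. It drags with about 2 N
- plunger (a joint): lift of the plunger in m: 0 pin fully dropped in a hole, 0.009 pin tip riding on top of the runner, 0.014 stop. The pin locks the cover (2 mm of play) until lifted by 9 mm; the spring pulls it down with 4 N at 0 and about 9 N at 0.012
- knob (a point): middle of the plunger's black round knob (28 mm diameter, 24 mm tall, 110 mm above the bench when home), which rides on the cover over a 20 mm wide, 12 mm tall boss, at the chamber's x = -118 mm, y = the cover's travel. Held up and moved sideways it slides the cover; let go, the pin rides on the runner and drops into a hole (at travel 0 and 0.160)
- jar1: squat round amber-glass sample jar with a flat black cap of the same width, 44 mm diameter, 54 mm tall, 70 to 140 g; origin at the centre of its underside, z up its axis. Two to four of the four jars are present; absent ones read None from the start
- jar2: squat round amber-glass sample jar with a flat black cap of the same width, 44 mm diameter, 54 mm tall, 70 to 140 g; origin at the centre of its underside, z up its axis. Two to four of the four jars are present; absent ones read None from the start
- jar3: squat round amber-glass sample jar with a flat black cap of the same width, 44 mm diameter, 54 mm tall, 70 to 140 g; origin at the centre of its underside, z up its axis. Two to four of the four jars are present; absent ones read None from the start
- jar4: squat round amber-glass sample jar with a flat black cap of the same width, 44 mm diameter, 54 mm tall, 70 to 140 g; origin at the centre of its underside, z up its axis. Two to four of the four jars are present; absent ones read None from the start
- tag: run tag: rigid metal hanger, 160 g, 166 mm tall, upright in its stand. Origin under the centre of its steel plate (60 mm in y, 6 in x, 46 tall). From the plate's top (jog, z = 46 to 52 mm) a shank rises at x = 11 to 17 mm to the grip block. The hook arm (10 mm wide in y, z = 96 to 102 mm) runs from the shank towards -x and ends in a lip (x = -10.5 to -15.5 mm) down to z = 84 mm
- tag_grip (a point): middle of the tag's black grip block on top of the shank: 12 mm in x, 24 mm in y, 36 mm tall (z = 130 to 166 mm); this point at x = 14, y = 0, z = 150 mm in the tag's frame
- tag_hook (a point): the point of the tag that lies on the rail's centre line when it hangs: x = 0, y = 0, z = 90 mm in the tag's frame. The hook's mouth is open towards the tag's -x, between the lip (down to z = 84 mm) and the jog (up to 52 mm): the rail goes in from that side below the lip, then the tag is lowered. Either way round on the rail will do
- tag_stand: white slotted stand, fixed, 50 by 90 mm, 36 mm tall, in which the tag stands 30 mm deep (slot floor 6 mm above the bench, slot 8.5 by 64 mm, long way along y). Origin at the centre of its underside
- rail_stand: tag rail, fixed, origin on the bench; y runs along it to its post, roughly away from the robot. Rail 12 mm diameter, centre line x = 0, z = 120 mm, free end with 18 mm cap at y = -110 mm, post (150 mm tall) at y = 102 mm. From y = -15 mm to the post a keeper strip 10 mm wide lies over it, z = 140 to 146 mm: hook tags on before it, slide them under. Foot 12 mm thick, 90 mm wide, y = 0 to 150
- rail_mark (a point): the mark: middle of a black band 10 mm wide round the rail (and across the keeper strip), on the rail's centre line at y = 35 mm in the rail stand's frame
- beaker: empty glass beaker, 52 mm diameter, 62 mm tall, among the jars: leave it. Origin at the centre of its underside
- flask: conical glass flask, 72 mm diameter at the foot, 88 mm tall, to be left alone; origin under its centre
- white_bottle: white plastic bottle with a red cap, 48 mm diameter, 100 mm tall, to be left alone; origin under its centre
- weight_cap: flat white disc with a steel stub, 84 mm diameter, 36 mm tall, to be left alone; origin under its centre
Mind the look-alikes: they are no part of the job. Leave any green look-alike of the jar3 alone. What is shaped like the jar4 but green is not meant.

How it is judged:
By the outcome, as a careful person would: the job done as asked, in the order asked, and still so for the second after the job is handed in, with the robot touching nothing.
Of jar1, jar2, jar3, jar4 only 2 to 4 are there at a start; the rules pass over those that are not, and their reading is None.
At some moment in a run one of jar1, jar2, jar3, jar4 may be knocked a few centimetres aside while the robot is not near it.
It also fails if it takes over 210 s, if anything falls off the work surface, if the arm or the gripper's body presses on something with over 40 N, if the wrist force passes 120 N, or if a joint passes its speed limit or range.

ROBOT

A 7-joint arm with a two-finger parallel gripper is mounted at the origin on the work surface. World frame = base frame: x ahead of the robot, y to its left, z up, the work surface at z = 0. Lengths are in m, angles in degrees, forces in N, time in s.
With the tool pointing down it reaches from about 0.425 to 0.875 m from the base axis. Payload 4.7 kg.
Tool frame: the origin (TCP) lies on the centre line of the jaws, within the pads' length; the fingertips stand 25 mm ahead of it and the grasp point (between the pads) lies 6 mm ahead of it (r.tips_ahead is the distance from the TCP to the fingertips, in m); x points along the fingers, z is the direction in which the jaws open and shut, and the axes are right-handed (so a half turn about x gives the same grasp; the last joint's range is limited). The gripper opens to 85 mm and grips with 20 to 120 N. Pads are 22 mm wide; open, the fingers measure 114 mm over their backs; the gripper's body (76 mm by 85 mm) begins 54 mm behind the grasp point. The pads swing forward as they close: fully open they stand 13 mm farther back than shut.
Start: joints at [-75.911, 18.392, -4.016, 83.108, 1.295, 78.541, -3.26], TCP at [0.149, 0.633, 0.256] pointing down, gripper open.
Joint ranges: [-163.93, 163.93], [-17.29, 119.83], [-79.2, 71.16], [3.27, 140.29], [-89.18, 269.18], [5.43, 117.66], [-154.24, 154.24]. Speed limits (degrees/s): [147.25, 147.25, 180, 180, 180, 180, 180].

INTERFACE

Orientations are given as a 3x3 rotation matrix whose columns are the frame's x, y, z axes.
In Python, from plant import r gives the robot as it stands.
- The arm moves only by the shell command python3 -m pendant 'ROWS' [FORCE]. ROWS is JSON, one flat list of numbers, 7 for each row, row after row: the shift along the tool's x, y, z in m, then the turn, a rotation vector about the tool's x, y, z in degrees, then the opening, from 0 (shut) to 1 (fully open). A call has 1 to 20 rows; each row shifts and turns the commanded pose from where the row before left it, along the tool's axes as they then stand; what a row does not reach is not made up. A row lasts 1/8 s, in which the tool goes at most 62.5 mm and 10.7 degrees, less where a joint would pass 70% of its speed; a pose out of reach is approached as far as the arm can. A call with a gripper value outside its range is refused whole. The fingers move at their own pace and stop on an object; FORCE is the grip in N (left out, the last holds). Time passes only in rows, so rows that do not move let the fingers close. It gives the time, the measured TCP pose, the force and the opening at its end, in the units of the state.
- r.read_state(): the state, without advancing time (a new reading comes with each control period).
- r.grab_frame(name): name is "scene" or "top" or "wrist"; returns a dict with "color" (400x640x3 uint8, red, green, blue), "mtx" (3x3 intrinsics, pixels), "R" (3x3) and "t" (3): a world point X has camera coordinates R X + t. Camera axes: x right, y down, z forward; pixel columns grow to the right and rows downward; lengths in m; the calibration is good to about 2 mm. A picture is of the moment at which its call begins. There is no depth.
- r.hand_in(): hands the job in, once; it reports no verdict.
The state is a dict: "time_s": time; "joint_positions": joint angles; "dq": joint speeds; "joint_efforts": joint torques, N m; "tcp_pos": TCP position; "tcp_rot": TCP orientation; "ft_force": force on the tool from outside, world axes, zero at the start; "moment": the same for the moment, N m; "width": opening from 0.0 (shut) to 1.0 (fully open).
Only numpy, scipy, OpenCV 4.12 (cv2) and the standard library are available. Lean on these libraries where they do the work, as an engineer would, in place of code of your own. Each camera call takes 0.05 s, during which the arm holds its last target. There are 200 camera calls.

## Working session

There is one attempt and no reset: what is moved stays moved. The work goes in short steps, Python scripts to look and compute and a shell command to move; the robot and the scene stay as the last step left them, time stands still between calls to the robot, and variables do not carry over. Pictures are saved under pics/ and viewed, about 12 in all and at most 16, crops included, and the job is handed in when it is done.

```bash
ls; mkdir -p pics; cat > h.py <<'E'
import numpy as np, cv2
from plant import r
def save(name,fn,crop=None,scale=1):
    f=r.grab_frame(name); im=f["color"][:,:,::-1].copy()
    np.savez('pics/'+fn+'.npz',**{k:np.array(f[k]) for k in("color","mtx","R","t")})
    if crop: im=im[crop[1]:crop[3],crop[0]:crop[2]]
    if scale!=1: im=cv2.resize(im,None,fx=scale,fy=scale)
    cv2.imwrite('pics/'+fn+'.png',im); return f
def ray(f,u,v):
    d=np.linalg.solve(np.array(f["mtx"]),[u,v,1.]); R=np.array(f["R"]);t=np.array(f["t"])
    return -R.T@t, R.T@d
def onz(f,u,v,z):
    c,d=ray(f,u,v); return c+d*(z-c[2])/d[2]
def proj(f,X):
    p=np.array(f["mtx"])@(np.array(f["R"])@np.array(X)+np.array(f["t"])); return p[:2]/p[2]
E
python3 - <<'E'
from h import *
for n in("top","scene"):
    f=save(n,n+'0'); print(n,ray(f,320,200)[0], np.round(f["mtx"],1).tolist())
print(r.read_state())
E
```

```text
pics
top [ 0.26057649 -0.04123421  1.23960052] [[371.0, 0.0, 318.2], [0.0, 371.0, 199.0], [0.0, 0.0, 1.0]]
scene [ 1.24231754 -0.34115331  0.74990162] [[380.5, 0.0, 320.6], [0.0, 380.5, 200.8], [0.0, 0.0, 1.0]]
{'time_s': 0.1, 'joint_positions': array([-75.9116073 ,  18.43569453,  -4.01655126,  83.16792906,
         1.29567858,  78.54126999,  -3.25996333]), 'dq': array([ 0.04336354,  0.00392473,  0.07224623, -0.13603472, -0.02159799,
        0.12396909,  0.01368382]), 'joint_efforts': array([ 1.93520423e-04, -4.94882190e+01, -3.83786755e-01, -3.15211558e+01,
        1.30052021e-02,  7.49822531e-03,  1.24575081e-05]), 'tcp_pos': array([0.14925457, 0.63217977, 0.25532283]), 'tcp_rot': array([[-3.00549043e-04, -9.73268520e-01,  2.29669975e-01],
       [-1.71550015e-03,  2.29670149e-01,  9.73267014e-01],
       [-9.99998483e-01, -1.01484408e-04, -1.73866944e-03]]), 'ft_force': array([-0.17031261,  0.93386629, -0.63914004]), 'moment': array([ 0.01288147,  0.00300152, -0.04463653]), 'width': 0.9972416786066671}
```

View pics/top0.png

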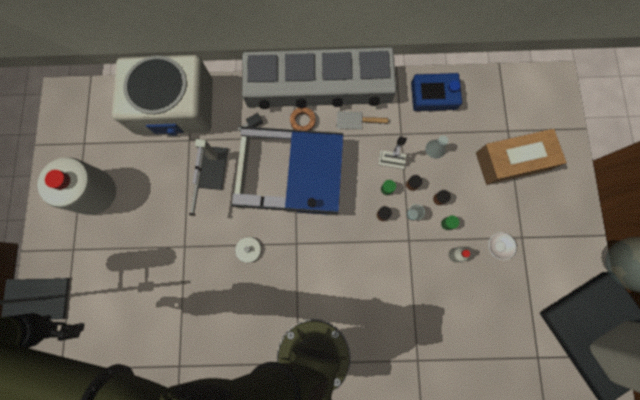

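View pics/scene0.png

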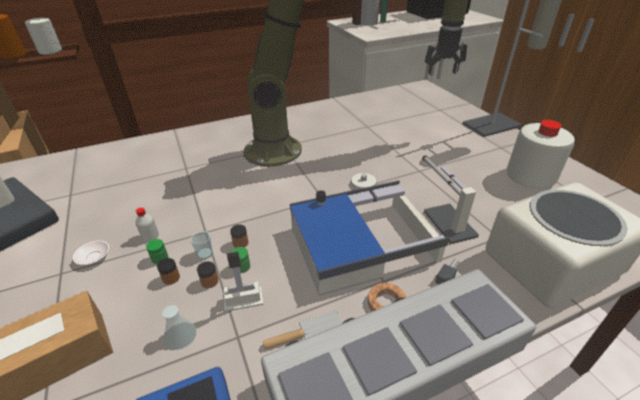

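Top view: amber jars with black caps at about (385,213), (415,182) and (442,197). The look-alikes are the green jars at (389,187) and (451,222). The beaker is at (416,212), the bottle at (462,254), and the tag in its stand at (394,155). The knob is at (312,202), and the rail runs from its free end (193,213) to its post (198,145). I'll check the choice in one close crop.

```bash
python3 - <<'E'
from h import *
f=np.load('pics/top0.npz'); im=f["color"][:,:,::-1]
a=cv2.resize(im[125:265,360:500],None,fx=4,fy=4,interpolation=cv2.INTER_CUBIC)
b=cv2.resize(im[120:225,180:350],None,fx=4,fy=4,interpolation=cv2.INTER_CUBIC)
cv2.imwrite('pics/cropA.png',a);cv2.imwrite('pics/cropB.png',b)
E
```

```text
(no output)
```

View pics/cropA.png

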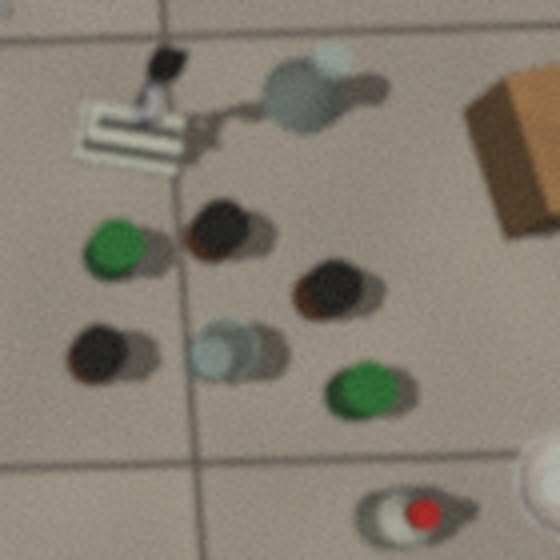

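View pics/cropB.png

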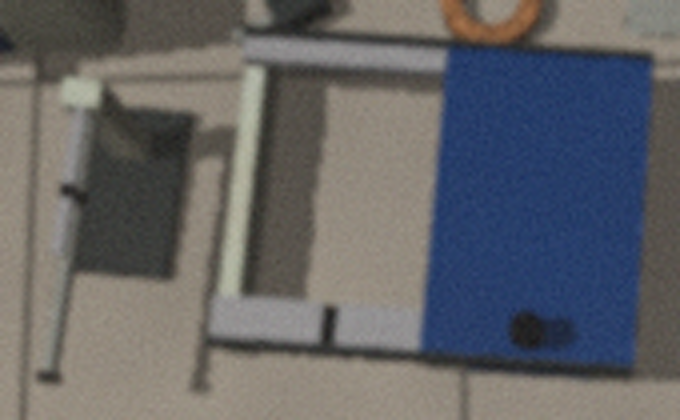

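The crops show three black-capped amber jars (crop A: (222,228), (337,285), (103,350)), the two green look-alikes and the beaker. Crop B shows the blue cover and the knob at (528,328), with the second hole marked at (328,323). Next I'll compute positions.

```bash
python3 - <<'E'
from h import *
f=dict(np.load('pics/top0.npz')); im=f["color"].astype(int)
R,G,B=im[...,0],im[...,1],im[...,2]
m=((B>R+50)&(B>G+20)).astype(np.uint8); m[:120]=0
m=cv2.morphologyEx(m,cv2.MORPH_CLOSE,np.ones((15,15)))
cs,_=cv2.findContours(m,0,2); c=max(cs,key=cv2.contourArea)
W=np.array([onz(f,*p[0],.086)[:2] for p in c],np.float32)
rc=cv2.minAreaRect(W); print('cover',rc)
print('knob',onz(f,180+528/4,120+326/4,.122))
d=((im.max(2)<75)).astype(np.uint8); d[:125]=0
up=cv2.resize(f["color"],None,fx=4,fy=4,interpolation=cv2.INTER_CUBIC).max(2)
for (u,v) in((222,228),(337,285),(103,350)):
    x0,y0=4*360+u,4*125+v
    s=(up[y0-45:y0+45,x0-45:x0+45]<60).astype(np.uint8)
    n,l,st,ce=cv2.connectedComponentsWithStats(s); i=1+np.argmax(st[1:,4])
    cx,cy=ce[i]; px=(x0-45+cx)/4,(y0-45+cy)/4
    print('jar',px,st[i],onz(f,*px,.05), onz(f,360+u/4,125+v/4,.054))
def cr(u,v,ox,oy,z): return np.round(onz(f,ox+u/4,oy+v/4,z),4)
print('rail end',cr(48,376,180,120,.12),'mark',cr(71,190,180,120,.146),'post top',cr(82,92,180,120,.15))
print('tag grip top',cr(166,64,360,125,.166),'stand corners',[cr(u,v,360,125,.036) for u,v in((92,104),(187,120),(180,168),(78,155))])
print('slot', [cr(u,v,360,125,.036) for u,v in((92,142),(180,158),(100,120),(186,132))])
print('hole2',cr(328,324,180,120,.08))
E
```

```text
cover ((0.5837670564651489, -0.019545510411262512), (0.16370949149131775, 0.24967946112155914), 84.52345275878906)
knob [ 0.47470201 -0.01097601  0.122     ]
jar (np.float64(415.0818161634103), np.float64(182.30472912966252)) [  15   20   57   55 2252] [ 0.54344778 -0.349017    0.05      ] [ 0.54348293 -0.34942257  0.054     ]
jar (np.float64(443.11902242911555), np.float64(197.14811680067712)) [   8   23   63   53 2363] [ 0.491282   -0.43618841  0.05      ] [ 0.49337456 -0.43877821  0.054     ]
jar (np.float64(384.7530064754857), np.float64(213.4494680851064)) [  14   23   56   53 2162] [ 0.44273611 -0.2435511   0.05      ] [ 0.4451321  -0.24626072  0.054     ]
rail end [0.4461 0.358  0.12  ] mark [0.586 0.337 0.146] post top [0.6634 0.3301 0.15  ]
tag grip top [ 0.6457 -0.2876  0.166 ] stand corners [array([ 0.6586, -0.2527,  0.036 ]), array([ 0.6422, -0.3317,  0.036 ]), array([ 0.6004, -0.3229,  0.036 ]), array([ 0.6142, -0.2383,  0.036 ])]
slot [array([ 0.6252, -0.2507,  0.036 ]), array([ 0.6091, -0.3235,  0.036 ]), array([ 0.6443, -0.2586,  0.036 ]), array([ 0.6317, -0.3302,  0.036 ])]
hole2 [0.4887 0.1496 0.08  ]
```

```bash
cat >> h.py <<'E'
def to(p,jaw=None):
    "tool-axis shift from the measured TCP to p after a turn about tool x bringing the jaws (mod 180) to world angle jaw; returns turn, shift"
    s=r.read_state(); R=s["tcp_rot"]; a=np.degrees(np.arctan2(R[1,2],R[0,2]))
    t=0 if jaw is None else -((jaw-a+90)%180-90)
    from scipy.spatial.transform import Rotation as Q
    R2=R@Q.from_rotvec([t,0,0],degrees=True).as_matrix()
    print('jaw',round(a,2),'turn x',round(t,2),'shift',np.round(R2.T@(np.array(p)-s["tcp_pos"]),4),'tcp',np.round(s["tcp_pos"],4),'F',np.round(s["ft_force"],1),'w',round(s["width"],3),'t',s["time_s"])
E
python3 -m pendant '[0,0,0,-8.3,0,0,1, 0,-0.0392,-0.037,0,0,0,1, 0,-0.0392,-0.037,0,0,0,1, 0,-0.0392,-0.037,0,0,0,1, 0,-0.0392,-0.037,0,0,0,1, 0,-0.0392,-0.037,0,0,0,1, 0,-0.0392,-0.037,0,0,0,1, 0,-0.0392,-0.037,0,0,0,1, 0,-0.0144,-0.0503,0,0,0,1, 0,-0.0144,-0.0503,0,0,0,1, 0,-0.0144,-0.0503,0,0,0,1, 0,-0.0144,-0.0503,0,0,0,1, 0,-0.0144,-0.0503,0,0,0,1, 0,-0.0144,-0.0503,0,0,0,1, 0,-0.0144,-0.0503,0,0,0,1, 0,0,0,0,0,0,0.7]'
python3 - <<'E'
from h import *
f=save('wrist','w1'); print(ray(f,320,200)[0],np.round(f["R"],2).tolist(),f["mtx"][0][0])
to([.47,-.01,.118],85)
E
```

```text
time_s: 2.1
tcp_pos: [0.4702, -0.0135, 0.2563]
tcp_rot: [[0.0, -0.995, 0.095], [-0.001, 0.095, 0.995], [-1.0, -0.0, -0.001]]
ft_force: [0.9, 1.1, -0.1]
width: 0.817
[ 0.39018996 -0.00622522  0.37378259] [[0.1, 1.0, -0.0], [0.95, -0.09, 0.31], [0.31, -0.03, -0.95]] 330.9311256096221
jaw 84.77 turn x -0.23 shift [ 1.381e-01 -1.000e-04  4.000e-04] tcp [ 0.4699 -0.0104  0.2561] F [-0.2  0.8  0.5] w 0.736 t 2.15
```

View pics/w1.png

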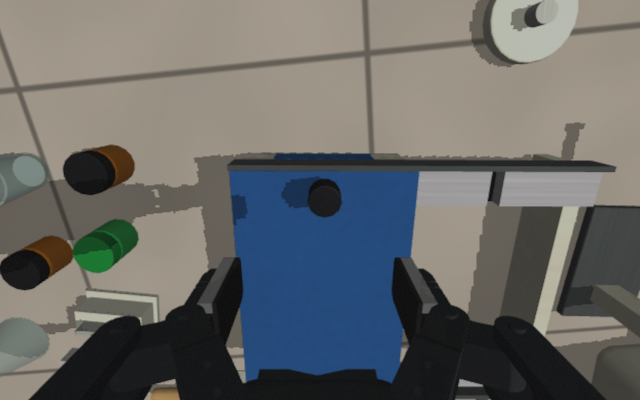

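The wrist view shows the knob top at (324,196), the cover's side edges at (231,175)–(245,370) and (419,175)–(401,370), and the hole mark at (496,188).

```bash
python3 - <<'E'
from h import *
f=dict(np.load('pics/w1.npz'))
im=f["color"].astype(int)
s=(im[170:216,300:350].max(2)<50).astype(np.uint8)
n,l,st,ce=cv2.connectedComponentsWithStats(s); i=1+np.argmax(st[1:,4]); print(st[i],ce[i]+[300,170])
for u,v,z in((324,195,.122),(231,175,.086),(245,370,.086),(419,175,.086),(401,370,.086),(496,188,.08),(231,162,.09),(612,164,.09)): print(u,v,onz(f,u,v,z))
E
```

```text
[  8   9  33  37 998] [323.89679359 197.43186373]
324 195 [ 0.46838029 -0.00808079  0.122     ]
231 175 [ 0.45304082 -0.08932674  0.086     ]
245 370 [ 0.67214775 -0.11279013  0.086     ]
419 175 [0.46902237 0.07771763 0.086     ]
401 370 [0.68848775 0.0581622  0.086     ]
496 188 [0.48980309 0.15020595 0.08      ]
231 162 [ 0.44071076 -0.08612894  0.09      ]
612 164 [0.47405457 0.24383842 0.09      ]
```

```bash
python3 -m pendant '[0,0.002,0.002,0.5,0,0,0.7, 0.045,0,0,0,0,0,0.7, 0.045,0,0,0,0,0,0.7, 0.035,0,0,0,0,0,0.7, 0.0135,0,0,0,0,0,0.7, 0,0,0,0,0,0,0.5, 0,0,0,0,0,0,0, 0,0,0,0,0,0,0, 0,0,0,0,0,0,0, 0,0,0,0,0,0,0, 0,0,0,0,0,0,0]' 60
python3 -c "
from h import *
to([.4675,-.0082,.118],84.3)"
```

```text
time_s: 3.52
tcp_pos: [0.4693, -0.0062, 0.1193]
tcp_rot: [[0.003, -0.995, 0.095], [0.001, 0.095, 0.995], [-1.0, -0.002, 0.001]]
ft_force: [-0.9, 0.1, 6.7]
width: 0.313
jaw 84.53 turn x 0.23 shift [ 0.0013  0.0016 -0.0022] tcp [ 0.4693 -0.0062  0.1193] F [-0.9  0.1  6.7] w 0.313 t 3.525
```

```bash
python3 -m pendant '[-0.004,0,0,0,0,0,0, -0.004,0,0,0,0,0,0, -0.004,0,0,0,0,0,0, 0,0,0,0,0,0,0, 0,0,0.01,0,0,0,0, 0,0,0.02,0,0,0,0, 0,0,0.02,0,0,0,0]'
python3 -c "
from h import *
to([.4675,-.0082,.118],84.3)"
```

```text
time_s: 4.4
tcp_pos: [0.474, 0.0418, 0.1295]
tcp_rot: [[0.002, -0.995, 0.097], [-0.003, 0.097, 0.995], [-1.0, -0.002, -0.002]]
ft_force: [6.6, -3.8, -7.7]
width: 0.305
jaw 84.44 turn x 0.14 shift [ 0.0116  0.0015 -0.0503] tcp [0.474  0.0418 0.1295] F [ 6.6 -3.8 -7.7] w 0.305 t 4.4
```

```bash
python3 -m pendant '[0,-0.001,0.02,0,0,0,0, 0,0,0.025,0,0,0,0, 0,0,0.025,0,0,0,0, 0,0,0.02,0,0,0,0, 0,0,0.014,0,0,0,0, 0,0,0.007,0,0,0,0, 0.005,0,0,0,0,0,0, 0.006,0,0,0,0,0,0, 0,0,0,0,0,0,0]'
python3 -c "
from h import *
f=save('top','t1',(180,100,400,240),3)
to([.4675,-.0082,.118],84.3)"
```

```text
time_s: 5.52
tcp_pos: [0.4852, 0.1535, 0.1194]
tcp_rot: [[0.001, -0.995, 0.096], [0.001, 0.096, 0.995], [-1.0, -0.001, 0.001]]
ft_force: [2.1, -0.1, -0.6]
width: 0.309
jaw 84.5 turn x 0.2 shift [ 0.0013  0.0015 -0.1626] tcp [0.4851 0.1535 0.1194] F [ 2.2 -0.1  0.3] w 0.308 t 5.575
```

View pics/t1.png

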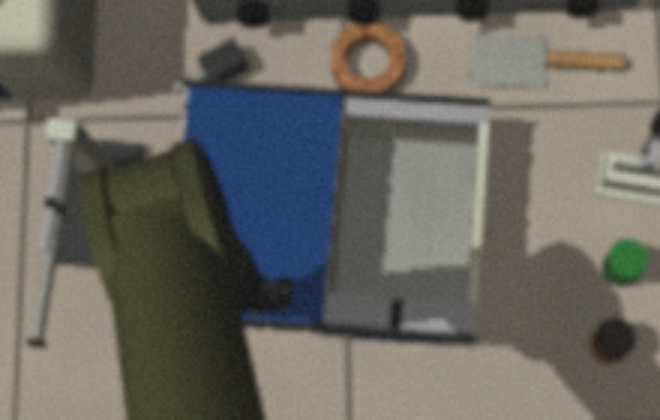

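The knob is down at 160.4 mm of travel and the chamber is open (the inner space shows at about (430,200) in the crop). Next I release it and go over the jars.

```bash
python3 -m pendant '[0,0,0,0,0,0,0.7, 0,0,0,0,0,0,0.7, 0,0,0,0,0,0,0.7, -0.045,0,0,0,0,0,0.7, -0.05,0,0,0,0,0,0.7, -0.045,-0.0032,-0.0483,0,0,0,0.7, 0,-0.0032,-0.0483,0,0,0,0.75, 0,-0.0032,-0.0483,0,0,0,0.75, 0,-0.0032,-0.0483,0,0,0,0.75, 0,-0.0032,-0.0483,0,0,0,0.75, 0,-0.0032,-0.0483,0,0,0,0.75, 0,-0.0032,-0.0483,0,0,0,0.75, 0,-0.0032,-0.0483,0,0,0,0.75, 0,-0.0032,-0.0483,0,0,0,0.75, 0,-0.0032,-0.0483,0,0,0,0.75, 0,0,0,0,0,0,0.75]' 
python3 - <<'E'
from h import *
f=save('wrist','w2'); to([.5435,-.349,.044],84.3); print(r.read_state()["joint_positions"])
E
```

```text
time_s: 7.58
tcp_pos: [0.4683, -0.332, 0.2563]
tcp_rot: [[-0.002, -0.995, 0.103], [-0.003, 0.103, 0.995], [-1.0, 0.002, -0.003]]
ft_force: [0.7, -0.4, -0.3]
width: 0.748
jaw 84.28 turn x -0.02 shift [ 0.2119 -0.0761 -0.0121] tcp [ 0.4693 -0.3293  0.256 ] F [ 0.6  0.8 -0.9] w 0.751 t 7.625
[-12.80998109  12.1349741   52.11177421  95.92286993  -9.73337106
  76.78755714 125.2098155 ]
```

View pics/w2.png

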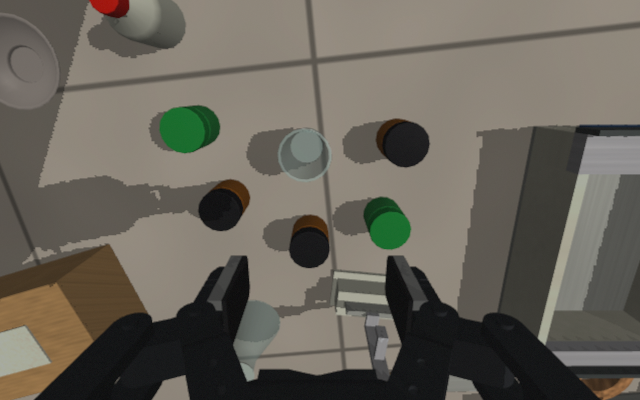

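In the wrist view, jar A's cap is at about (310,248), B's at (221,209), C's at (405,144). The greens are at (187,129) and (388,229), the beaker at (304,153), and the tag stand at about (362,293).

```bash
cat >> h.py <<'E'
def caps(f,z=.052):
    im=np.array(f["color"]); s=(im.max(2)<55).astype(np.uint8)
    cs,_=cv2.findContours(s,0,2); out=[]
    for c in cs:
        if cv2.contourArea(c)<300: continue
        (u,v),rad=cv2.minEnclosingCircle(c)
        if cv2.contourArea(c)>.8*np.pi*rad**2:
            p=onz(f,u,v,z); q=onz(f,u+rad,v,z); out.append(p); print('cap',round(u),round(v),np.round(p,4),'r',np.round(np.linalg.norm(p-q),4))
    return out
E
python3 - <<'E'
from h import *
f=dict(np.load('pics/w2.npz')); P=caps(f)
for p in P: to([p[0],p[1],.042])
E
```

```text
cap 220 208 [ 0.4914 -0.4358  0.052 ] r 0.0229
jaw 84.28 turn x 0 shift [ 0.2141 -0.0328 -0.1036] tcp [ 0.4693 -0.3293  0.256 ] F [ 0.6  0.8 -0.9] w 0.751 t 7.625
```

```bash
python3 - <<'E'
from h import *
f=dict(np.load('pics/w2.npz')); im=f["color"].max(2)
for u,v in((310,248),(405,144),(220,208)):
    w=im[v-28:v+28,u-28:u+28]
    s=(w<55).astype(np.uint8); s=cv2.morphologyEx(s,cv2.MORPH_OPEN,np.ones((9,9)))
    n,l,st,ce=cv2.connectedComponentsWithStats(s); i=1+np.argmax(st[1:,4]); 
    c=ce[i]+[u-28,v-28]; p=onz(f,*c,.052); print(np.round(c,1),st[i],np.round(p,4)); to([p[0],p[1],.042])
    to([p[0],p[1],.042],-5)
E
```

```text
[308.7 246.7] [   8    7   39   40 1296] [ 0.5438 -0.3495  0.052 ]
jaw 84.28 turn x 0 shift [ 0.2139 -0.0764 -0.0126] tcp [ 0.4693 -0.3293  0.256 ] F [ 0.6  0.8 -0.9] w 0.751 t 7.625
jaw 84.28 turn x 89.28 shift [ 0.2139 -0.0135  0.0763] tcp [ 0.4693 -0.3293  0.256 ] F [ 0.6  0.8 -0.9] w 0.751 t 7.625
[403.3 143.4] [   0    6   51   45 1765] [ 0.4437 -0.2463  0.052 ]
jaw 84.28 turn x 0 shift [0.214  0.0335 0.0802] tcp [ 0.4693 -0.3293  0.256 ] F [ 0.6  0.8 -0.9] w 0.751 t 7.625
jaw 84.28 turn x 89.28 shift [ 0.214   0.0806 -0.0325] tcp [ 0.4693 -0.3293  0.256 ] F [ 0.6  0.8 -0.9] w 0.751 t 7.625
[220.2 209. ] [   7    9   43   41 1431] [ 0.4919 -0.4358  0.052 ]
jaw 84.28 turn x 0 shift [ 0.2141 -0.0334 -0.1036] tcp [ 0.4693 -0.3293  0.256 ] F [ 0.6  0.8 -0.9] w 0.751 t 7.625
jaw 84.28 turn x 89.28 shift [ 0.2141 -0.104   0.0321] tcp [ 0.4693 -0.3293  0.256 ] F [ 0.6  0.8 -0.9] w 0.751 t 7.625
```

```bash
python3 -m pendant '[0.02,-0.038,-0.0063,0,0,0,0.75, 0.05,-0.038,-0.0063,0,0,0,0.75, 0.06,0,0,0,0,0,0.75, 0.05,0,0,0,0,0,0.75, 0.025,0,0,0,0,0,0.75, 0.009,0,0,0,0,0,0.75, 0,0,0,0,0,0,0.6, 0,0,0,0,0,0,0.4, 0,0,0,0,0,0,0.2, 0,0,0,0,0,0,0.2, 0,0,0,0,0,0,0.2]' 40
python3 -m pendant '[-0.02,0,0,0,0,0,0.2, -0.04,0,0,0,0,0,0.2, -0.05,0,0,0,0,0,0.2, -0.03,0,0,0,0,0,0.2]'
python3 - <<'E'
from h import *
o=np.array([.5855,-.0197]);X=np.array([.995,-.099]);Y=np.array([.099,.995])
for a,b in((60,0),(0,0),(-60,0)):
    p=o+a/1e3*X+b/1e3*Y; print(p); to([*p,.18],84.3)
print(r.read_state()["joint_positions"])
E
```

```text
time_s: 9.0
tcp_pos: [0.5455, -0.3476, 0.0445]
tcp_rot: [[0.002, -0.995, 0.095], [-0.0, 0.095, 0.995], [-1.0, -0.002, -0.0]]
ft_force: [0.1, 1.7, 6.8]
width: 0.508
time_s: 9.5
tcp_pos: [0.5449, -0.3482, 0.1866]
tcp_rot: [[0.003, -0.995, 0.096], [-0.002, 0.096, 0.995], [-1.0, -0.003, -0.001]]
ft_force: [-0.3, -0.1, -1.0]
width: 0.509
[ 0.6452  -0.02564]
jaw 84.48 turn x 0.18 shift [ 0.0064 -0.0678  0.331 ] tcp [ 0.5449 -0.3482  0.1866] F [-0.3 -0.1 -1. ] w 0.509 t 9.5
[ 0.5855 -0.0197]
jaw 84.48 turn x 0.18 shift [ 0.0062 -0.0078  0.3309] tcp [ 0.5449 -0.3482  0.1866] F [-0.3 -0.1 -1. ] w 0.509 t 9.5
[ 0.5258  -0.01376]
jaw 84.48 turn x 0.18 shift [0.006  0.0522 0.3309] tcp [ 0.5449 -0.3482  0.1866] F [-0.3 -0.1 -1. ] w 0.509 t 9.5
[ -6.82865653  26.05937244  48.98338282  90.4795869  -20.36898492
  72.60847291 129.84166215]
```

```bash
python3 -m pendant '[0,0,0.055,0,0,0,0.2, 0,0,0.055,0,0,0,0.2, 0,0,0.055,0,0,0,0.2, 0,-0.0225,0.055,0,0,0,0.2, 0,-0.0225,0.055,0,0,0,0.2, 0,-0.0228,0.056,0,0,0,0.2, 0.04,0,0,0,0,0,0.2, 0.045,0,0,0,0,0,0.2, 0.03,0,0,0,0,0,0.2, 0,0,0,0,0,0,0.2]'
python3 - <<'E'
from h import *
to([.6452,-.0256,.0515],84.3)
E
```

```text
time_s: 10.75
tcp_pos: [0.6416, -0.0242, 0.0661]
tcp_rot: [[-0.005, -0.995, 0.096], [-0.0, 0.096, 0.995], [-1.0, 0.005, -0.001]]
ft_force: [0.8, 0.3, -0.8]
width: 0.503
jaw 84.51 turn x 0.21 shift [ 0.0146 -0.0038 -0.001 ] tcp [ 0.6416 -0.0242  0.0661] F [ 0.8  0.3 -0.8] w 0.503 t 10.75
```

```bash
python3 -m pendant '[0.009,0,0,0,0,0,0.2, 0.005,0,0,0,0,0,0.2, 0,0,0,0,0,0,0.5, 0,0,0,0,0,0,0.65, 0,0,0,0,0,0,0.7, 0,0,0,0,0,0,0.7, -0.05,0,0,0,0,0,0.7, -0.05,0,0,0,0,0,0.7, -0.05,0,0,0,0,0,0.7, -0.04,0.04,0,0,0,0,0.7, 0,0.05,-0.05,0,0,0,0.7, 0,0,-0.06,0,0,0,0.7, 0,0,-0.06,0,0,0,0.7, 0,0,-0.06,0,0,0,0.7]'
python3 - <<'E'
from h import *
f=save('wrist','w3'); to([.4919,-.4358,.042],84.3); to([.4437,-.2463,.042],84.3)
E
```

```text
time_s: 12.5
tcp_pos: [0.5382, -0.2409, 0.2445]
tcp_rot: [[0.002, -0.996, 0.095], [0.001, 0.095, 0.996], [-1.0, -0.002, 0.001]]
ft_force: [1.4, -0.1, -0.2]
width: 0.701
jaw 83.89 turn x -0.41 shift [ 0.2043  0.0245 -0.1861] tcp [ 0.5345 -0.2516  0.245 ] F [-2.9 -5.4  1.5] w 0.7 t 12.55
jaw 83.89 turn x -0.41 shift [ 0.2029  0.0913 -0.0023] tcp [ 0.5345 -0.2516  0.245 ] F [-2.9 -5.4  1.5] w 0.7 t 12.55
```

View pics/w3.png

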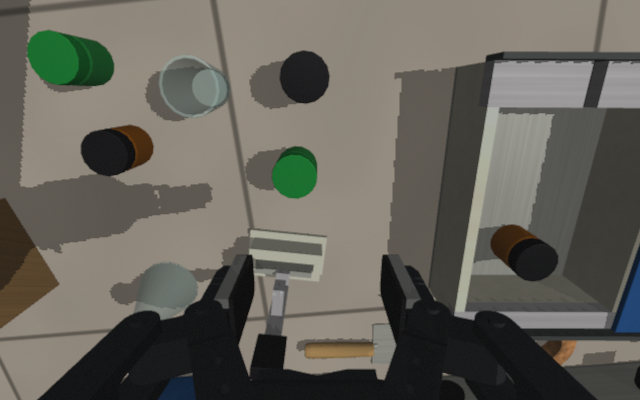

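Jar A stands upright in the chamber at about (535,260). C's cap is at (304,77) and B's at (107,152). I'll check both and go for C, which is nearer.

```bash
python3 - <<'E'
from h import *
f=dict(np.load('pics/w3.npz'))
for u,v in((304,76),(107,152),(536,259)): print(onz(f,u,v,.053))
print(onz(f,536,260,.06))
to([.4437,-.2463,.042],84.3)
E
```

```text
[ 0.44436238 -0.24338037  0.053     ]
[ 0.49316564 -0.43408978  0.053     ]
[ 0.64535845 -0.02118748  0.053     ]
[ 0.64227336 -0.0258793   0.06      ]
jaw 83.89 turn x -0.41 shift [ 0.2029  0.0913 -0.0023] tcp [ 0.5345 -0.2516  0.245 ] F [-2.9 -5.4  1.5] w 0.7 t 12.55
```

```bash
python3 -m pendant '[0.01,0.045,0,-0.4,0,0,0.75, 0.05,0.046,0,0,0,0,0.75, 0.05,0,0,0,0,0,0.75, 0,0,0,0,0,0,0.75]'
python3 - <<'E'
from h import *
to([.444,-.246,.044],84.3)
E
```

```text
time_s: 13.05
tcp_pos: [0.4489, -0.2301, 0.1356]
tcp_rot: [[-0.006, -0.996, 0.089], [0.002, 0.089, 0.996], [-1.0, 0.006, 0.001]]
ft_force: [0.5, 0.1, 0.9]
width: 0.748
jaw 84.87 turn x 0.57 shift [ 0.0916  0.0027 -0.0164] tcp [ 0.4489 -0.2301  0.1356] F [0.5 0.1 0.9] w 0.748 t 13.05
```

```bash
python3 -m pendant '[0.01,0.0027,-0.016,0.4,0,0,0.75, 0.04,0,0,0,0,0,0.75, 0.03,0,0,0,0,0,0.75, 0.011,0,0,0,0,0,0.75, 0,0,0,0,0,0,0.6, 0,0,0,0,0,0,0.4, 0,0,0,0,0,0,0.2, 0,0,0,0,0,0,0.2, 0,0,0,0,0,0,0.2]' 40
python3 -m pendant '[-0.02,0,0,0,0,0,0.2, -0.04,0,0,0,0,0,0.2, -0.05,0,0,0,0,0,0.2, -0.03,0,0,0,0,0,0.2, 0,0,0,0,0,0,0.2]'
python3 - <<'E'
from h import *
to([.5258,-.0138,.18],84.3)
E
```

```text
time_s: 14.18
tcp_pos: [0.4489, -0.2476, 0.0485]
tcp_rot: [[0.003, -0.995, 0.095], [-0.0, 0.095, 0.995], [-1.0, -0.003, -0.0]]
ft_force: [0.3, 0.7, 6.7]
width: 0.502
time_s: 14.8
tcp_pos: [0.4488, -0.2477, 0.1892]
tcp_rot: [[0.006, -0.995, 0.095], [0.0, 0.095, 0.995], [-1.0, -0.006, 0.001]]
ft_force: [0.3, -0.6, -1.6]
width: 0.508
jaw 84.54 turn x 0.24 shift [ 0.0096 -0.0534  0.2404] tcp [ 0.4488 -0.2477  0.1892] F [ 0.3 -0.6 -1.6] w 0.508 t 14.8
```

```bash
python3 -m pendant '[0,-0.0145,0.06,0,0,0,0.2, 0,-0.0145,0.06,0,0,0,0.2, 0,-0.0145,0.06,0,0,0,0.2, 0,-0.0145,0.06,0,0,0,0.2, 0.04,0,0,0,0,0,0.2, 0.045,0,0,0,0,0,0.2, 0.03,0,0,0,0,0,0.2, 0,0,0,0,0,0,0.2]'
python3 - <<'E'
from h import *
to([.5308,-.0138,.0555],84.3)
E
```

```text
time_s: 15.8
tcp_pos: [0.5248, -0.0141, 0.0686]
tcp_rot: [[-0.007, -0.995, 0.096], [-0.002, 0.096, 0.995], [-1.0, 0.007, -0.003]]
ft_force: [-0.4, -0.4, -1.0]
width: 0.503
jaw 84.48 turn x 0.18 shift [ 0.013 -0.006  0.001] tcp [ 0.5248 -0.0141  0.0686] F [-0.4 -0.4 -1. ] w 0.503 t 15.8
```

```bash
python3 -m pendant '[0.009,-0.005,0,0,0,0,0.2, 0.004,0,0,0,0,0,0.2, 0,0,0,0,0,0,0.5, 0,0,0,0,0,0,0.65, 0,0,0,0,0,0,0.7, 0,0,0,0,0,0,0.7, -0.05,0,0,0,0,0,0.7, -0.05,0,0,0,0,0,0.7, -0.04,0,0,0,0,0,0.7, 0,0,-0.053,0,0,0,0.7, 0,0,-0.053,0,0,0,0.7, 0,0,-0.053,0,0,0,0.7, 0,0,-0.053,0,0,0,0.75, 0,0,-0.053,0,0,0,0.75, 0,0,-0.053,0,0,0,0.75, 0,0,-0.053,0,0,0,0.75, 0,-0.005,-0.053,0,0,0,0.75, 0,0,0,0,0,0,0.75, 0,0,0,0,0,0,0.75]'
python3 - <<'E'
from h import *
f=save('wrist','w4'); to([.492,-.4358,.044],84.3); caps(f)
im=np.array(f["color"]); p=proj(f,[.492,-.4358,.053]); print(p)
E
```

```text
time_s: 18.18
tcp_pos: [0.4975, -0.4363, 0.1985]
tcp_rot: [[-0.0, -0.995, 0.096], [0.001, 0.096, 0.995], [-1.0, 0.0, 0.001]]
ft_force: [0.3, 1.2, -0.1]
width: 0.747
jaw 84.61 turn x 0.31 shift [ 0.1546  0.0062 -0.0013] tcp [ 0.4982 -0.4353  0.1986] F [-0.3  0.4  0.5] w 0.749 t 18.225
cap 315 185 [ 0.4901 -0.4374  0.052 ] r 0.0241
[317.20144047 187.34004219]
```

View pics/w4.png

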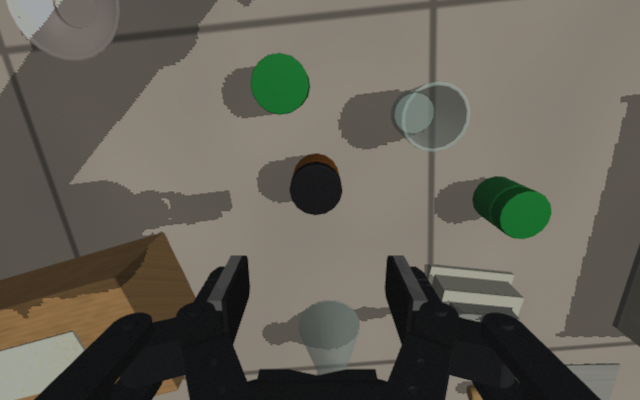

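Jar B is below at (315,185), where expected, and jars A and C are gone from the bench. Grasping B.

```bash
python3 -m pendant '[0.04,0.007,-0.001,0,0,0,0.75, 0.05,0,0,0,0,0,0.75, 0.04,0,0,0,0,0,0.75, 0.02,0,0,0,0,0,0.75, 0.004,0,0,0,0,0,0.75, 0,0,0,0,0,0,0.6, 0,0,0,0,0,0,0.4, 0,0,0,0,0,0,0.2, 0,0,0,0,0,0,0.2, 0,0,0,0,0,0,0.2]' 40
python3 -m pendant '[-0.02,0,0,0,0,0,0.2, -0.04,0,0,0,0,0,0.2, -0.05,0,0,0,0,0,0.2, -0.03,0,0,0,0,0,0.2, 0,0,0,0,0,0,0.2]'
python3 - <<'E'
from h import *
to([.587,-.0197,.18],84.3)
E
```

```text
time_s: 19.48
tcp_pos: [0.4915, -0.438, 0.0468]
tcp_rot: [[0.003, -0.995, 0.095], [-0.001, 0.095, 0.995], [-1.0, -0.003, -0.001]]
ft_force: [-0.3, 1.4, 6.6]
width: 0.503
time_s: 20.1
tcp_pos: [0.4911, -0.4386, 0.1886]
tcp_rot: [[0.005, -0.995, 0.096], [-0.003, 0.096, 0.995], [-1.0, -0.005, -0.003]]
ft_force: [0.8, 0.1, -1.7]
width: 0.504
jaw 84.5 turn x 0.2 shift [ 0.0077 -0.0538  0.4264] tcp [ 0.4911 -0.4386  0.1886] F [ 0.8  0.1 -1.7] w 0.504 t 20.1
```

```bash
python3 -m pendant '[0,0,0.055,0,0,0,0.2, 0,0,0.055,0,0,0,0.2, 0,0,0.055,0,0,0,0.2, 0,0,0.055,0,0,0,0.2, 0,-0.013,0.055,0,0,0,0.2, 0,-0.02,0.055,0,0,0,0.2, 0,-0.021,0.055,0,0,0,0.2, 0,0,0.041,0,0,0,0.2, 0.03,0,0,0,0,0,0.2, 0.03,0,0,0,0,0,0.2, 0,0,0,0,0,0,0.2, 0,0,0,0,0,0,0.2]'
python3 - <<'E'
from h import *
f=save('wrist','w5'); to([.587,-.0197,.0538],84.3)
E
```

```text
time_s: 21.6
tcp_pos: [0.5851, -0.0186, 0.1255]
tcp_rot: [[0.0, -0.995, 0.096], [-0.0, 0.096, 0.995], [-1.0, -0.0, -0.0]]
ft_force: [-0.2, -0.5, 0.1]
width: 0.5
jaw 84.49 turn x 0.19 shift [ 0.0722 -0.0015 -0.001 ] tcp [ 0.5854 -0.0186  0.126 ] F [-0.4  0.2 -0.5] w 0.502 t 21.65
```

View pics/w5.png

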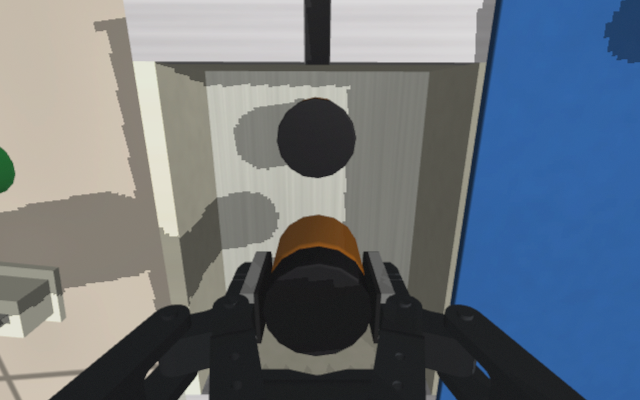

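```bash
python3 -c "
from h import *
f=dict(np.load('pics/w5.npz'));print(onz(f,316,137,.06))"
python3 -m pendant '[0.04,-0.001,-0.001,0,0,0,0.2, 0.022,0,0,0,0,0,0.2, 0.009,0,0,0,0,0,0.2, 0,0,0,0,0,0,0.4, 0,0,0,0,0,0,0.6, 0,0,0,0,0,0,0.7, 0,0,0,0,0,0,0.7, -0.05,0,0,0,0,0,0.7, -0.05,0,0,0,0,0,0.7, -0.06,0,0,0,0,0,0.7, 0,0.0294,0.0404,0,0,0,0.7, 0,0.0294,0.0404,0,0,0,0.7, 0,0.0294,0.0404,0,0,0,0.7, 0,0.0294,0.0404,0,0,0,0.7, 0,0,0,0,0,0,0.7, 0,0,0,0,0,0,0.7]'
python3 - <<'E'
from h import *
f=save('wrist','w6'); to([.4848,.1525,.117],84.3)
E
```

```text
[ 0.52838688 -0.01404292  0.06      ]
time_s: 23.65
tcp_pos: [0.4844, 0.1523, 0.2141]
tcp_rot: [[0.001, -0.995, 0.096], [0.0, 0.096, 0.995], [-1.0, -0.001, 0.0]]
ft_force: [-0.4, -0.2, 0.5]
width: 0.703
jaw 84.41 turn x 0.11 shift [0.0971 0.0001 0.0009] tcp [0.4848 0.1516 0.2141] F [0.2 0.4 0.2] w 0.697 t 23.7
```

View pics/w6.png

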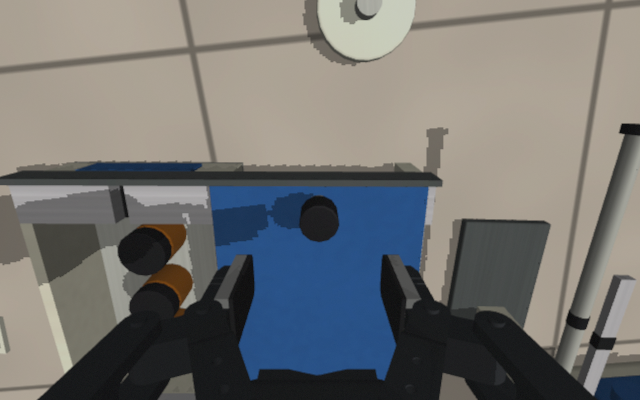

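Jars C and B stand upright inside and the knob is at (319,219). I'll grasp the knob again and lift it.

```bash
python3 -c "
from h import *
f=dict(np.load('pics/w6.npz'));print(onz(f,319,217,.122))"
python3 -m pendant '[0.04,0,0.001,0,0,0,0.7, 0.035,0,0,0,0,0,0.7, 0.02,0,0,0,0,0,0.7, 0.003,0,0,0,0,0,0.6, 0,0,0,0,0,0,0, 0,0,0,0,0,0,0, 0,0,0,0,0,0,0, 0,0,0,0,0,0,0, 0,0,0,0,0,0,0]' 60
python3 -m pendant '[-0.004,0,0,0,0,0,0, -0.004,0,0,0,0,0,0, -0.004,0,0,0,0,0,0, 0,0,0,0,0,0,0, 0,0,-0.01,0,0,0,0, 0,0,-0.02,0,0,0,0, 0,0,-0.02,0,0,0,0]'
```

```text
[0.48482159 0.15325985 0.122     ]
time_s: 24.82
tcp_pos: [0.4853, 0.1538, 0.117]
tcp_rot: [[0.002, -0.995, 0.096], [0.001, 0.096, 0.995], [-1.0, -0.002, 0.001]]
ft_force: [0.8, -1.9, 5.8]
width: 0.309
time_s: 25.7
tcp_pos: [0.4803, 0.1048, 0.1276]
tcp_rot: [[0.003, -0.996, 0.095], [0.001, 0.095, 0.996], [-1.0, -0.003, 0.002]]
ft_force: [6.7, 0.5, -8.5]
width: 0.309
```

```bash
python3 -m pendant '[0,-0.001,-0.02,0,0,0,0, 0,0,-0.025,0,0,0,0, 0,0,-0.025,0,0,0,0, 0,0,-0.02,0,0,0,0, 0,0,-0.013,0,0,0,0, 0,0,-0.006,0,0,0,0, 0,0,-0.001,0,0,0,0, 0,0,0,0,0,0,0]'
python3 -c "
from h import *
to([.4692,-.0066,.117])"
```

```text
time_s: 26.7
tcp_pos: [0.4694, -0.0056, 0.1276]
tcp_rot: [[-0.001, -0.995, 0.095], [-0.001, 0.095, 0.995], [-1.0, 0.001, -0.001]]
ft_force: [1.4, -0.4, -9.3]
width: 0.31
jaw 84.54 turn x 0 shift [ 0.0106  0.0001 -0.001 ] tcp [ 0.4694 -0.0056  0.1276] F [ 1.4 -0.4 -9.3] w 0.31 t 26.7
```

```bash
python3 -m pendant '[0,0,-0.0015,0,0,0,0, 0,0,0,0,0,0,0, 0.005,0,0,0,0,0,0, 0.006,0,0,0,0,0,0, 0,0,0,0,0,0,0]'
python3 -m pendant '[0,0,0,0,0,0,0.5, 0,0,0,0,0,0,0.7, 0,0,0,0,0,0,0.7, -0.05,0,0,0,0,0,0.7, -0.05,0,0,0,0,0,0.7, -0.04,0,0,0,0,0,0.7, 0,0,0,0,0,0,0.7, 0,0,0,0,0,0,0.7]'
python3 - <<'E'
from h import *
f=save('wrist','w7'); to([.6,-.2,.25],84.3)
E
```

```text
time_s: 27.32
tcp_pos: [0.4694, -0.0068, 0.1171]
tcp_rot: [[-0.002, -0.995, 0.095], [0.0, 0.095, 0.995], [-1.0, 0.002, 0.0]]
ft_force: [-4.5, 2.3, 2.1]
width: 0.312
time_s: 28.32
tcp_pos: [0.4695, -0.0071, 0.2563]
tcp_rot: [[-0.0, -0.995, 0.096], [0.0, 0.096, 0.995], [-1.0, 0.001, 0.0]]
ft_force: [0.2, 0.6, 0.4]
width: 0.701
jaw 84.51 turn x 0.21 shift [ 0.0057 -0.1494 -0.1788] tcp [ 0.4692 -0.0072  0.2558] F [-0.4  0.1  0.3] w 0.702 t 28.375
```

View pics/w7.png

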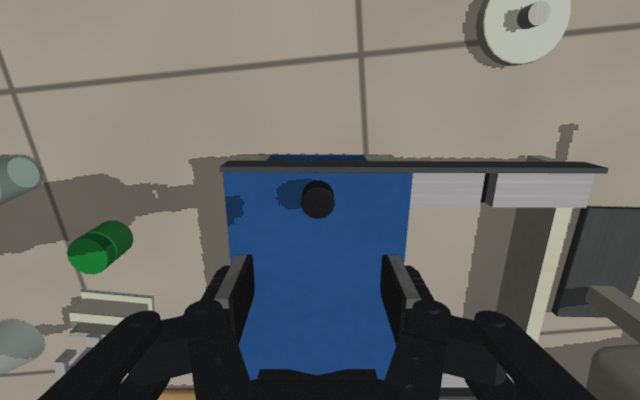

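The view matches the first one: cover shut, knob at (318,197). Now I turn towards the tag: 95° about tool x, raising slightly.

```bash
python3 -m pendant '[-0.004,0,0,10.5,0,0,0.6, -0.004,0,0,10.5,0,0,0.6, -0.004,0,0,10.5,0,0,0.6, -0.004,0,0,10.5,0,0,0.6, -0.004,0,0,10.5,0,0,0.6, -0.004,0,0,10.5,0,0,0.6, -0.004,0,0,10.5,0,0,0.6, -0.004,0,0,10.5,0,0,0.6, -0.004,0,0,10.5,0,0,0.6, 0,0,0,0.5,0,0,0.6, 0,0,0,0,0,0,0.6]'
python3 - <<'E'
from h import *
f=dict(np.load('pics/w7.npz'));print('knob',onz(f,318,196,.122))
to([.6427,-.289,.28],-10.5); print(r.read_state()["joint_positions"])
E
```

```text
time_s: 29.75
tcp_pos: [0.4694, -0.0072, 0.2919]
tcp_rot: [[-0.002, 0.179, 0.984], [-0.001, 0.984, -0.179], [-1.0, -0.001, -0.001]]
ft_force: [-0.1, -0.4, -1.0]
width: 0.602
knob [ 0.46801119 -0.00648231  0.122     ]
jaw -10.33 turn x 0.17 shift [ 0.0118 -0.2455  0.2218] tcp [ 0.4694 -0.0072  0.2919] F [-0.1 -0.4 -1. ] w 0.602 t 29.75
[-49.2497064   -8.46150733  43.00802788 105.7143873    5.86830295
  80.63842416 -17.85114277]
```

```bash
python3 -m pendant '[0,-0.035,0.0317,0,0,0,0.6, 0,-0.035,0.0317,0,0,0,0.6, 0,-0.035,0.0317,0,0,0,0.6, 0,-0.035,0.0317,0,0,0,0.6, 0,-0.035,0.0317,0,0,0,0.6, 0,-0.035,0.0317,0,0,0,0.6, 0.011,-0.035,0.0317,0,0,0,0.6, 0,0,0,0,0,0,0.6, 0,0,0,0,0,0,0.6]'
python3 - <<'E'
from h import *
f=save('wrist','w8'); to([.6427,-.289,.164],-10.5); print(r.read_state()["joint_positions"],proj(f,[.6427,-.289,.172]))
E
```

```text
time_s: 30.88
tcp_pos: [0.6432, -0.2881, 0.2811]
tcp_rot: [[-0.001, 0.181, 0.984], [0.0, 0.984, -0.181], [-1.0, 0.0, -0.001]]
ft_force: [-0.4, -0.1, 0.2]
width: 0.602
jaw -10.37 turn x 0.13 shift [ 0.1178 -0.0019 -0.0005] tcp [ 0.6435 -0.2873  0.2818] F [-0.   0.3  0.1] w 0.603 t 30.925
[-12.6584908   32.61358413  54.3345916   73.45308514 -26.05382087
  86.51497881  28.25841642] [316.63024974 209.18863928]
```

View pics/w8.png

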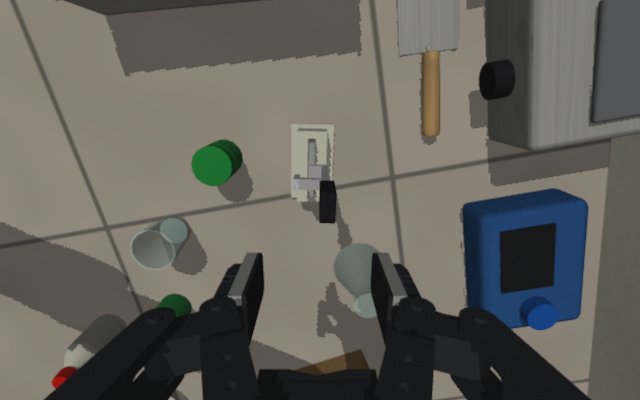

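The grip block is at u 320–336, v 180–222, the stand at (291–334, 124–200). I'll segment them numerically.

```bash
python3 - <<'E'
from h import *
f=dict(np.load('pics/w8.npz')); im=f["color"]
g=im.max(2)
for v in range(176,226,4): print(v,g[v,312:344:2])
for p in ((291,124),(334,125),(336,198),(293,200)): print(onz(f,*p,.036))
print('top',onz(f,328,208,.172), [onz(f,*p,.172) for p in((320,221),(336,222))])
E
```

```text
176 [140 139 139 139 139  84  91  90  93 151 137 138 139 139 138 139]
180 [132 132 132 132  96  63  59  58  58  97  97 125 139 139 138 139]
184 [138 136 136 137  34  19  19  19  18  18  18  59 131 126 120 111]
188 [137 137 136 137  25  17  16  18  18  18  19  18  78  95  99 106]
192 [129  82 142 164  22  27  24  21  22  21  23  18  94 139 138 139]
196 [114 104 120 164  20  27  25  27  25  25  28  24  56 139 138 139]
200 [106 105 143 144  24  26  28  28  25  28  25  26  71 121 140 140]
204 [ 89  88  88  78  22  27  26  26  28  25  27  27  73  88 139 140]
208 [ 88  89  89  79  22  26  25  26  26  28  26  25  72  90 122 140]
212 [115  89  89  79  25  26  27  25  26  26  25  23  76  91 103 140]
216 [139 125  90  80  26  26  26  25  25  26  27  23  83  89  90 140]
220 [139 138 113 110  25  25  27  26  26  24  23  23  83  90  91  91]
224 [140 140 141 141 141 141 140 140 141 131 131 136 140  90  90  91]
[ 0.62421873 -0.23632604  0.036     ]
[ 0.66935915 -0.24569485  0.036     ]
[ 0.65805077 -0.32713932  0.036     ]
[ 0.60893381 -0.32057594  0.036     ]
top [ 0.65098039 -0.28959011  0.172     ] [array([ 0.64346653, -0.29850856,  0.172     ]), array([ 0.65490616, -0.30141215,  0.172     ])]
```

```bash
python3 -m pendant '[0.04,-0.001,0.0075,0,0,0,0.6, 0.045,0,0,0,0,0,0.6, 0.025,0,0,0,0,0,0.6, 0.007,0,0,0,0,0,0.5, 0,0,0,0,0,0,0.4, 0,0,0,0,0,0,0.2, 0,0,0,0,0,0,0, 0,0,0,0,0,0,0, 0,0,0,0,0,0,0, 0,0,0,0,0,0,0]' 80
python3 - <<'E'
from h import *
to([.6508,-.289,.164],-10.4)
E
```

```text
time_s: 32.17
tcp_pos: [0.6513, -0.2909, 0.167]
tcp_rot: [[0.002, 0.182, 0.983], [-0.0, 0.983, -0.182], [-1.0, 0.0, 0.002]]
ft_force: [-0.4, 1.6, 5.9]
width: 0.125
jaw -10.47 turn x -0.07 shift [ 0.003   0.0018 -0.0008] tcp [ 0.6513 -0.2909  0.167 ] F [-0.4  1.6  5.9] w 0.125 t 32.175
```

```bash
python3 -m pendant '[-0.01,0,0,0,0,0,0, -0.02,0,0,0,0,0,0, -0.03,0,0,0,0,0,0, -0.04,0,0,0,0,0,0, -0.04,0,0,0,0,0,0, -0.025,0,0,0,0,0,0, 0,0,0,0,0,0,0, 0,0,0,0,0,0,0]'
python3 - <<'E'
from h import *
f=save('wrist','w9'); to([.49,.0,.33])
f=dict(np.load('pics/w6.npz')); im=f["color"]
print(onz(f,630,129,.129)) # rail end cap
t=dict(np.load('pics/top0.npz'))
print('keeper start',onz(t,180+60/4,120+250/4,.146))
s=dict(np.load('pics/scene0.npz'));print(proj(s,[.446,.357,.12]),proj(s,[.586,.337,.146]),proj(s,[.663,.330,.15]))
E
```

```text
time_s: 33.17
tcp_pos: [0.6503, -0.2905, 0.329]
tcp_rot: [[-0.001, 0.182, 0.983], [0.001, 0.983, -0.182], [-1.0, 0.001, -0.001]]
ft_force: [1.0, 0.2, -1.6]
width: 0.129
jaw -10.48 turn x 0 shift [-0.001   0.2563 -0.2104] tcp [ 0.6502 -0.2903  0.3284] F [-0.4  1.  -1.9] w 0.129 t 33.225
[0.44368664 0.34510689 0.129     ]
keeper start [0.53873807 0.3435881  0.146     ]
[423.98469203 157.52077223] [449.87341098 175.19161541] [467.18998841 189.57425019]
```

View pics/w9.png

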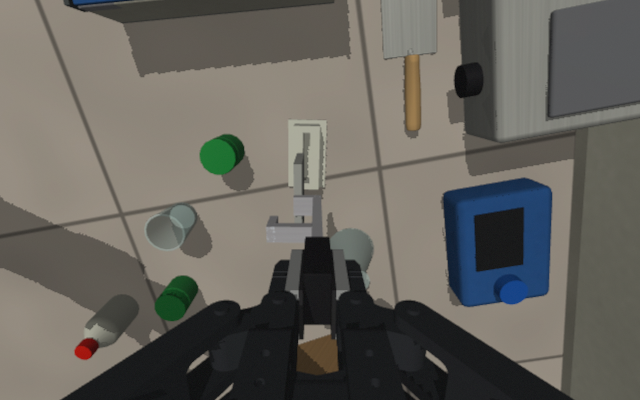

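The tag is held straight and is clear of its stand. I carry it over the chamber towards the rail, then turn it.

```bash
python3 -m pendant '[0,0.045,-0.0253,0,0,0,0, 0,0.045,-0.0253,0,0,0,0, 0,0.045,-0.0253,0,0,0,0, 0,0.045,-0.0253,0,0,0,0, 0,0.045,-0.0253,0,0,0,0, 0,0.045,-0.0253,0,0,0,0, 0,0.045,-0.0253,0,0,0,0, 0,0.045,-0.0253,0,0,0,0, 0,0.045,-0.0253,0,0,0,0, 0,0,0,0,0,0,0, 0,0,0,-10.35,0,0,0, 0,0,0,-10.35,0,0,0, 0,0,0,-10.35,0,0,0, 0,0,0,-10.35,0,0,0, 0,0,0,-10.35,0,0,0, 0,0,0,-10.35,0,0,0, 0,0,0,-10.35,0,0,0, 0,0,0,-10.35,0,0,0, 0,0,0,-10.35,0,0,0, 0,0,0,0,0,0,0]'
python3 - <<'E'
from h import *
to([.49,.25,.33],82.7); print(r.read_state()["joint_positions"])
f=save('wrist','w10')
E
```

```text
time_s: 35.72
tcp_pos: [0.5002, 0.1479, 0.329]
tcp_rot: [[-0.001, -0.991, 0.131], [-0.001, 0.131, 0.991], [-1.0, 0.001, -0.001]]
ft_force: [0.9, -0.8, -1.1]
width: 0.124
jaw 82.48 turn x -0.22 shift [-0.0011  0.0231  0.1   ] tcp [0.5002 0.1479 0.329 ] F [ 0.9 -0.8 -1.1] w 0.124 t 35.725
[-68.94438756  -0.12044565  50.07441533  96.04406495   0.12548495
  84.11889223  63.60020802]
```

View pics/w10.png

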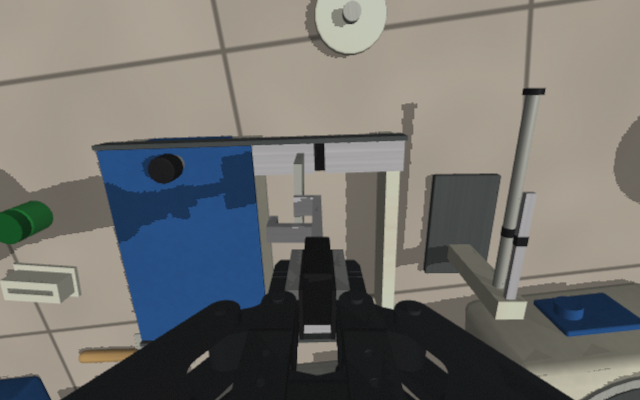

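Here the rail's cap is at (534,92), the rail's own mark at (509,232), the keeper's mark at (521,241), and the keeper starts at (529,194).

```bash
python3 - <<'E'
from h import *
f=dict(np.load('pics/w10.npz'))
for n,u,v,z in(('cap',534,92,.122),('railmark',509,232,.124),('keepmark',521,241,.146),('keepstart',529,194,.146),('post',511,309,.15),('knob',165,166,.122)): print(n,onz(f,u,v,z))
t=dict(np.load('pics/top0.npz'))
# two-view triangulation of keeper mark & cap
for a,b in(((534,92),(192,214)),((521,241),(197.75,167.5))):
    c1,d1=ray(f,*a);c2,d2=ray(t,*b)
    s=np.linalg.lstsq(np.c_[d1,-d2],c2-c1,rcond=None)[0]; print(c1+s[0]*d1,c2+s[1]*d2)
E
```

```text
cap [0.44684375 0.3583047  0.122     ]
railmark [0.58648115 0.34092723 0.124     ]
keepmark [0.58660587 0.34075508 0.146     ]
keepstart [0.53791049 0.3453733  0.146     ]
post [0.6629976  0.33253699 0.15      ]
knob [ 0.47008054 -0.00161933  0.122     ]
[0.44668108 0.35705682 0.12402226] [0.44548323 0.35666479 0.123684  ]
[0.58189656 0.33556703 0.15453357] [0.58342892 0.33408002 0.15447517]
```

```bash
python3 -m pendant '[0,0.008,0.052,-0.2,0,0,0, 0,0.008,0.052,0,0,0,0, 0,0.008,0.052,0,0,0,0, 0,0.008,0.052,0,0,0,0, 0,0.008,0.052,0,0,0,0, 0,0,0,0,0,0,0, 0,0,0,0,0,0,0]'
python3 - <<'E'
from h import *
to([.4944,.411,.213],82.8)
f=save('wrist','w11'); im=f["color"]
for n,X in(('cap',(.4465,.358,.122)),('rm',(.588,.3405,.124)),('km',(.588,.3405,.146)),('ks',(.538,.346,.146))): print(n,proj(f,X))
s=(im.max(2)<50).astype(np.uint8); s[:, :]=s
n,l,st,ce=cv2.connectedComponentsWithStats(s)
for i in range(1,n):
    if 15<st[i,4]<3000: print(st[i],ce[i].round(1))
E
```

```text
time_s: 36.65
tcp_pos: [0.4934, 0.4112, 0.3291]
tcp_rot: [[-0.0, -0.992, 0.127], [-0.002, 0.127, 0.992], [-1.0, -0.0, -0.002]]
ft_force: [0.5, -0.6, -0.9]
width: 0.124
jaw 82.73 turn x -0.07 shift [ 0.1161 -0.0009  0.0002] tcp [0.4934 0.4112 0.3291] F [ 0.5 -0.6 -0.9] w 0.124 t 36.65
cap [257.26724981 135.75307578]
rm [264.77594808 267.18251274]
km [261.56083725 277.86865591]
ks [258.01222551 233.23957087]
[250 132  18   7 120] [258.4 135. ]
[  0 168 180   9 910] [ 87.2 171.7]
[ 90 179  13  26 195] [ 96.  191.8]
[177 183   7  19  78] [180.4 191.9]
[ 29 197  20  58 176] [ 38.1 225.1]
[268 202  25   2  50] [280.  202.5]
[ 83 207   8  23  53] [ 86.5 217.9]
[268 261   5  11  37] [270.2 265.9]
[251 271  18  18 186] [257.6 278.3]
[ 23 394  19   6  75] [ 33.5 397.2]
```

```bash
python3 -m pendant '[0.045,0,0,0,0,0,0, 0.045,0,0,0,0,0,0, 0.026,0,0,0,0,0,0, 0,0,0,0,0,0,0, 0,0,0,0,0,0,0]'
python3 - <<'E'
from h import *
to([.4888,.3672,.213],82.8)
f=save('wrist','w12'); im=f["color"]
for n,X in(('cap',(.4465,.359,.122)),('rm',(.588,.3415,.124)),('km',(.588,.3415,.146)),('ks',(.538,.347,.146))): print(n,proj(f,X))
s=(im.max(2)<50).astype(np.uint8)
n,l,st,ce=cv2.connectedComponentsWithStats(s)
for i in range(1,n):
    if 15<st[i,4]<3000 and 150<ce[i][0]<330: print(st[i],ce[i].round(1))
for v in(150,170,190): print(im[v,200:280:2].max(1))
E
```

```text
time_s: 37.33
tcp_pos: [0.4943, 0.4115, 0.2158]
tcp_rot: [[0.002, -0.992, 0.126], [0.002, 0.126, 0.992], [-1.0, -0.002, 0.002]]
ft_force: [0.0, 0.2, -1.1]
width: 0.129
jaw 82.77 turn x -0.03 shift [ 0.0027 -0.0001 -0.0446] tcp [0.4943 0.4115 0.2158] F [ 0.   0.2 -1.1] w 0.129 t 37.325
cap [226.91137459 156.31229703]
rm [242.64020369 339.83950743]
km [236.11361995 361.94807966]
ks [229.00062866 301.39774214]
[213 149  29  13 330] [227.2 155.1]
[243 234  23   4  70] [253.8 235. ]
[140 139 139 139 139 139 128  95  50  22  15  17  16  17  16  15  16  17
  17  18  40 138 138 138 138 138 138 138 138 138 138 138 138 126 138 137
 138 138 138 137]
[138 138 137 138 138 138 137 138 137 137  78 103 117 125 131 136 126 118
 103  84  87  88  88  87  88  88  88  88  88  87  87  88  88  88  89 127
 138 137 139 139]
[ 87  87  86  87  87  88  87  87  87  86  86  77 103 117 126 131 133 125
 115 100  84  86  88  87  88  87  89  88  88  88  89  88  88  88 101 138
 138 139 138 138]
```

```bash
python3 -c "
from h import *
f=dict(np.load('pics/w12.npz'));print(onz(f,231,190,.122),onz(f,229.5,170,.122),onz(f,227.2,155.3,.122))"
python3 -m pendant '[0.002,0,-0.012,0,0,0,0, 0,0,-0.012,0,0,0,0, 0,0,-0.012,0,0,0,0, 0,0,-0.0085,0,0,0,0, 0,0,0,0,0,0,0, 0,0,0,0,0,0,0]'
python3 -c "
from h import *
to([.4888,.3672,.191],82.8)"
```

```text
[0.46898564 0.35693616 0.122     ] [0.45553542 0.35877648 0.122     ] [0.44588017 0.35932191 0.122     ]
time_s: 38.12
tcp_pos: [0.4875, 0.3683, 0.2119]
tcp_rot: [[0.0, -0.992, 0.124], [0.001, 0.124, 0.992], [-1.0, -0.0, 0.001]]
ft_force: [0.4, -0.2, -1.3]
width: 0.126
jaw 82.9 turn x 0.1 shift [ 0.0209 -0.0014 -0.001 ] tcp [0.4875 0.3683 0.2119] F [ 0.4 -0.2 -1.3] w 0.126 t 38.125
```

```bash
python3 -m pendant '[0.008,0,0.0005,0,0,0,0, 0.007,0,0,0,0,0,0, 0.004,0,0,0,0,0,0, 0,0,0,0,0,0,0, 0,0,0,0,0,0,0]'
python3 -c "
from h import *
to([.4888,.3672,.191],82.8)"
```

```text
time_s: 38.75
tcp_pos: [0.4878, 0.3683, 0.193]
tcp_rot: [[0.0, -0.992, 0.124], [0.0, 0.124, 0.992], [-1.0, -0.0, 0.0]]
ft_force: [-0.4, -0.0, -0.5]
width: 0.126
jaw 82.86 turn x 0.06 shift [ 0.002  -0.0011 -0.001 ] tcp [0.4878 0.3683 0.193 ] F [-0.4 -0.  -0.5] w 0.126 t 38.75
```

```bash
python3 -m pendant '[0.0015,0,0,0,0,0,0, 0,0,0,0,0,0,0, 0,0,0,0,0,0,0]'; python3 -m pendant '[0.001,0,0,0,0,0,0, 0,0,0,0,0,0,0, 0,0,0,0,0,0,0]'
```

```text
time_s: 39.12
tcp_pos: [0.4877, 0.3683, 0.1915]
tcp_rot: [[0.0, -0.992, 0.124], [0.0, 0.124, 0.992], [-1.0, -0.0, 0.0]]
ft_force: [-0.3, -0.3, -1.3]
width: 0.124
time_s: 39.5
tcp_pos: [0.4879, 0.3684, 0.1909]
tcp_rot: [[0.0, -0.992, 0.124], [0.001, 0.124, 0.992], [-1.0, -0.0, 0.001]]
ft_force: [-0.9, 0.1, 2.1]
width: 0.13
```

```bash
python3 -m pendant '[-0.0015,0,0,0,0,0,0, 0,-0.01,0,0,0,0,0, 0,-0.012,0,0,0,0,0, 0,-0.012,0,0,0,0,0, 0,-0.012,0,0,0,0,0, 0,-0.012,0,0,0,0,0, 0,0,0,0,0,0,0]'; python3 -m pendant '[0,-0.01,0,0,0,0,0, 0,-0.012,0,0,0,0,0, 0,-0.01,0,0,0,0,0, 0,-0.006,0,0,0,0,0, 0,0,0,0,0,0,0, 0,0,0,0,0,0,0]'
python3 - <<'E'
from h import *
to([.5914,.356,.191],82.8)
f=save('wrist','w13')
im=f["color"][:,:,::-1]; cv2.imwrite('pics/w13c.png',cv2.resize(im[180:380,220:420],None,fx=3,fy=3))
s=save('scene','s13'); cv2.imwrite('pics/s13c.png',cv2.resize(s["color"][120:260,360:520,::-1],None,fx=4,fy=4))
a=cv2.imread('pics/w13c.png'); b=cv2.imread('pics/s13c.png')
E
```

```text
time_s: 40.38
tcp_pos: [0.5465, 0.3602, 0.1918]
tcp_rot: [[0.001, -0.992, 0.126], [-0.001, 0.126, 0.992], [-1.0, -0.001, -0.001]]
ft_force: [0.3, -0.2, -1.8]
width: 0.127
time_s: 41.12
tcp_pos: [0.5826, 0.3566, 0.1918]
tcp_rot: [[-0.0, -0.992, 0.124], [0.0, 0.124, 0.992], [-1.0, 0.0, 0.0]]
ft_force: [0.0, -0.4, -1.7]
width: 0.125
jaw 82.88 turn x 0.08 shift [ 0.0008 -0.0088  0.0005] tcp [0.5826 0.3566 0.1918] F [ 0.  -0.4 -1.7] w 0.125 t 41.125
```

```bash
python3 -m pendant '[0,-0.007,0.0005,0,0,0,0, 0,0,0,0,0,0,0, 0,0,0,0,0,0,0]'
python3 - <<'E'
from h import *
for n in('scene0','s13'):
    f=dict(np.load(f'pics/{n}.npz')); g=f["color"].max(2)[150:200,410:490]
    n_,l,st,ce=cv2.connectedComponentsWithStats((g<60).astype(np.uint8))
    for i in range(1,n_):
        if 4<st[i,4]<400:
            c=ce[i]+[410,150]; print(n,st[i],c.round(1),onz(f,*c,.144).round(4),onz(f,*c,.12).round(4))
f=save('scene','s14'); w=save('wrist','w14')
a=cv2.resize(w["color"][150:350,250:383,::-1],(399,600),interpolation=2); b=cv2.resize(f["color"][120:220,400:466,::-1],(396,600),interpolation=2)
cv2.imwrite('pics/both.png',np.hstack([a,b])); to([.5914,.356,.191],82.8)
E
```

```text
time_s: 41.6
tcp_pos: [0.59, 0.3559, 0.1918]
tcp_rot: [[-0.0, -0.992, 0.124], [-0.0, 0.124, 0.992], [-1.0, 0.0, -0.0]]
ft_force: [-0.1, -0.3, -1.8]
width: 0.129
s13 [41  0 24 16 89] [459.7 154.3] [0.5072 0.4383 0.144 ] [0.4781 0.4691 0.12  ]
s13 [48 11  4  9 11] [459.7 164.4] [0.5515 0.4009 0.144 ] [0.5242 0.4303 0.12  ]
jaw 82.87 turn x 0.07 shift [ 0.0009 -0.0015  0.0001] tcp [0.5899 0.356  0.1919] F [ 0.3  0.8 -2.2] w 0.128 t 41.7
```

View pics/both.png

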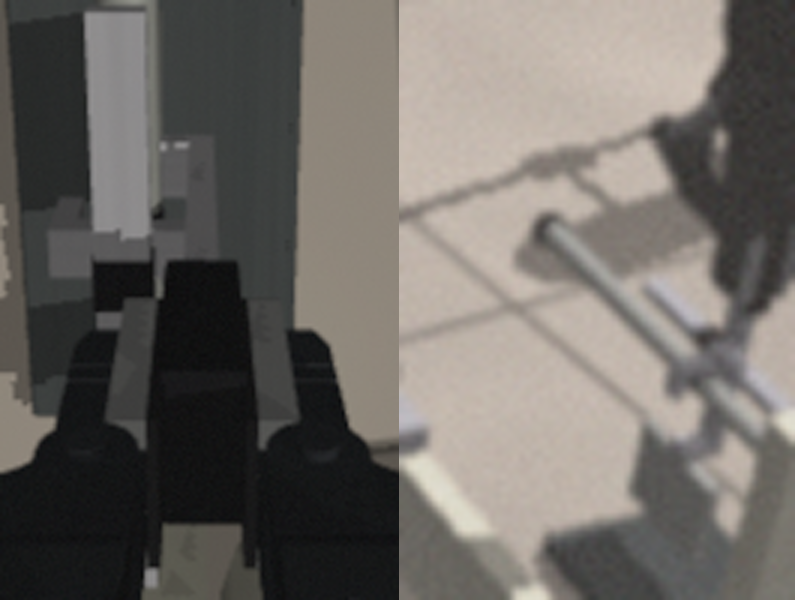

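In the left half, the black band on the keeper strip is centred at (124,287), i.e. pixel (291.3,245.7). The hook arm's top face is centred at about (70,253), i.e. pixel (273.3,234.3). In the right half, the hook sits on the rail under the keeper.

```bash
python3 - <<'E'
from h import *
f=dict(np.load('pics/w14.npz')); d=np.array([.992,-.125])
k=[onz(f,250+124/3,150+v/3,.146) for v in(262,312)]
a=[onz(f,250+70/3,150+v/3,.1335) for v in(229,278)]
rm=[onz(f,250+157/3,150+v/3,.124) for v in(207,217)]
for n,x in(('keep',k),('arm',a),('railmark',rm)): print(n,np.round(x,4).tolist(),'along',[round(float(p[:2]@d),4) for p in x])
print('tcp along',np.array([.5899,.356])@d)
E
```

```text
keep [[0.5824, 0.3426, 0.146], [0.5923, 0.3411, 0.146]] along [0.5349, 0.5449]
arm [[0.5798, 0.3316, 0.1335], [0.59, 0.3299, 0.1335]] along [0.5337, 0.544]
railmark [[0.5811, 0.3478, 0.124], [0.5832, 0.3476, 0.124]] along [0.5329, 0.5351]
tcp along 0.5406808
```

The hook arm is 1 mm short of the mark. I nudge it, set it down and let go.

```bash
python3 -m pendant '[0,-0.001,0,0,0,0,0, 0.001,0,0,0,0,0,0, 0.0005,0,0,0,0,0,0, 0,0,0,0,0,0,0]'
python3 -m pendant '[0,0,0,0,0,0,0.2, 0,0,0,0,0,0,0.3, 0,0,0,0,0,0,0.4, 0,0,0,0,0,0,0.4, 0,0,0,0,0,0,0.4, -0.01,0,0,0,0,0,0.4, -0.03,0,0,0,0,0,0.4, -0.04,0,0,0,0,0,0.4, -0.04,0,0,0,0,0,0.4, -0.02,0,0,0,0,0,0.4, 0,0,0,0,0,0,0.4, 0,0,0,0,0,0,0.4, 0,0,0,0,0,0,0.4, 0,0,0,0,0,0,0.4]'
python3 - <<'E'
from h import *
to([.5914,.356,.191],82.8); w=save('wrist','w15'); t=save('top','t15'); s=save('scene','s15')
for n,X in(('blocktop',(.591,.356,.196)),('km',(.5873,.342,.146))): print(n,proj(w,X))
g=w["color"].max(2); n_,l,st,ce=cv2.connectedComponentsWithStats((g<55).astype(np.uint8))
for i in range(1,n_):
    if 40<st[i,4]<4000: 
        c=ce[i]; print(st[i],c.round(1),onz(w,*c,.19).round(4),onz(w,*c,.146).round(4))
# knob in top view/scene: expected pixels vs measured dark blob
for nm,f in(('top',t),('scene',s)):
    for z in(.110,.119):
        X=(.468,-.0075,z); print(nm,'expect',z,proj(f,X).round(1))
    u,v=proj(f,X).round().astype(int); g=f["color"].max(2)[v-15:v+15,u-15:u+15]
    n_,l,st,ce=cv2.connectedComponentsWithStats((g<50).astype(np.uint8))
    print([ (st[i].tolist(),(ce[i]+[u-15,v-15]).round(1).tolist()) for i in range(1,n_) if st[i,4]>10])
    im0=dict(np.load('pics/top0.npz' if nm=='top' else 'pics/scene0.npz'))["color"].max(2)[v-15:v+15,u-15:u+15]
    n_,l,st,ce=cv2.connectedComponentsWithStats((im0<50).astype(np.uint8))
    print('before',[ (st[i].tolist(),(ce[i]+[u-15,v-15]).round(1).tolist()) for i in range(1,n_) if st[i,4]>10])
E
```

```text
time_s: 42.2
tcp_pos: [0.5911, 0.3559, 0.1909]
tcp_rot: [[0.001, -0.992, 0.124], [0.0, 0.124, 0.992], [-1.0, -0.0, 0.0]]
ft_force: [-1.2, -0.2, 2.0]
width: 0.126
time_s: 43.95
tcp_pos: [0.5906, 0.3559, 0.3294]
tcp_rot: [[-0.001, -0.992, 0.124], [-0.001, 0.124, 0.992], [-1.0, 0.001, -0.001]]
ft_force: [-0.2, -0.4, -0.1]
width: 0.4
jaw 82.87 turn x 0.07 shift [ 0.1384 -0.0009  0.0004] tcp [0.5906 0.3559 0.3294] F [-0.2 -0.4 -0.1] w 0.4 t 43.95
blocktop [317.81451229 198.74114925]
km [302.40319854 180.50181442]
[291  11  20  10 166] [300.3  15.1] [0.4594 0.3602 0.19  ] [0.4505 0.3593 0.146 ]
[106  79  18  36 129] [116.7  92.1] [0.4925 0.2187 0.19  ] [0.4894 0.1936 0.146 ]
[273 134  23  51 914] [283.6 157. ] [0.5555 0.3334 0.19  ] [0.5631 0.328  0.146 ]
[311 172  17  39 617] [319.1 191.4] [0.5868 0.3576 0.19  ] [0.5998 0.3563 0.146 ]
[296 175  13  11 115] [302.  180.6] [0.5762 0.3451 0.19  ] [0.5873 0.3417 0.146 ]
[108 177  12  46 110] [113.2 199.3] [0.5727 0.19   0.19  ] [0.5832 0.16   0.146 ]
[ 65 188  18  60 162] [ 73.6 217.6] [0.584  0.1524 0.19  ] [0.5965 0.1159 0.146 ]
[276 204  20  22 338] [284.6 213.7] [0.6024 0.3269 0.19  ] [0.6181 0.3203 0.146 ]
[ 19 344  35  28 659] [ 36.  357.4] [0.719  0.0654 0.19  ] [0.7546 0.014  0.146 ]
top expect 0.11 [311.  204.4]
top expect 0.119 [310.9 203.9]
[([12, 10, 8, 8, 46], [311.2, 202.4])]
before [([12, 10, 8, 8, 51], [311.5, 202.3]), ([0, 21, 30, 3, 38], [310.8, 211.2])]
scene expect 0.11 [319.8 194.2]
scene expect 0.119 [319.7 191.6]
[]
before []
```

```bash
python3 - <<'E'
from h import *
a=dict(np.load('pics/scene0.npz'))["color"];b=dict(np.load('pics/s15.npz'))["color"]
for n,(u,v,h) in {'knob':(320,196,9),'cover':(345,250,45),'flask':(176,328,22),'bottle':(146,225,16),'beaker':(202,245,10),'green1':(157,250,10)}.items():
    t=a[v-h:v+h,u-h:u+h]; S=b[v-h-8:v+h+8,u-h-8:u+h+8]
    m=cv2.matchTemplate(S,t,cv2.TM_CCOEFF_NORMED); _,mx,_,lc=cv2.minMaxLoc(m)
    print(n,'shift',np.array(lc)-8,'score',round(mx,3), m[max(0,lc[1]-1):lc[1]+2,lc[0]].round(3))
hsv=cv2.cvtColor(b,cv2.COLOR_RGB2HSV)[160:330,100:300]
m=((hsv[...,0]>5)&(hsv[...,0]<18)&(hsv[...,1]>150)&(hsv[...,2]>50)).astype(np.uint8); print('amber px on bench now',m.sum())
print(r.read_state()["ft_force"])
E
```

```text
knob shift [0 0] score 0.994 [0.954 0.994 0.951]
cover shift [0 0] score 0.89 [0.874 0.89  0.865]
flask shift [0 0] score 0.974 [0.954 0.974 0.951]
bottle shift [0 0] score 0.997 [0.963 0.997 0.964]
beaker shift [0 0] score 0.988 [0.9   0.988 0.908]
green1 shift [0 0] score 0.99 [0.954 0.99  0.947]
amber px on bench now 0
[ 0.39415189 -0.46227426  0.66468418]
```

The knob and cover sit where they were when shut, the other glassware has not moved, and no amber jar is left on the bench. Handing in.

```bash
python3 -c "
from plant import r
print(r.hand_in())"
```

```text
the job is handed in; nothing more can be done
None
```

The job is done and handed in, at about 44 s on the robot's clock. I pulled the knob and opened the cover to about 160 mm. Then I stood the three amber jars in the chamber and slid the cover shut. Last, I hooked the run tag on before the keeper strip and slid it along to the mark.

**Last checks**
- **Cover and plunger:** in the scene view the knob and cover match the shut starting picture with no pixel shift. A lifted plunger would have shown about 2.6 px. The knob was not felt dropping home; the wrist height when I let go also fits it being home.
- **Jars:** no amber is left in the bench region I checked, and only three jars were ever visible. I saw each one standing upright or held steady on placing. I did not look inside once more before shutting the cover.
- **Tag:** the hook arm was 1 mm short of the mark, so I moved it 1 mm and lowered it until it touched the rail. After release the wrist camera found a dark spot at the grip block's expected place, just over the rail at the mark.
- **Other glassware:** the flask, bottle, beaker and one green jar show no shift. I did not check the second green jar, the weight cap or the dish by matching.

**Disagreements:** an early wrist reading put the rail's end 13 mm off the top view. The wrong reading came from the picture's edge, and closer views agreed with the top view. The mark's position from the cap differed from its direct sighting by about 3 mm, and I used the direct sighting.

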